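# Take the top rinse cup off the nested stack

## Robot

A 7-joint arm with a two-finger parallel gripper is mounted at the origin on the work surface. World frame = base frame: x ahead of the robot, y to its left, z up, the work surface at z = 0. Lengths are in m, angles in rad, forces in N, time in s.
With the tool pointing down it reaches from about 0.425 to 1.025 m from the base axis. Payload 9.4 kg.
Tool frame: the origin (TCP) lies at the very end of the fingers, on their centre line; the grasp point (between the pads) lies 19 mm behind it (arm.tcp_to_grasp is the distance from the TCP to the grasp point, in m); z points along the fingers, x is the direction in which the jaws open and shut, and the axes are right-handed (so a half turn about z gives the same grasp; the last joint's range is limited). The gripper opens to 85 mm and grips with 20 to 120 N. Pads are 22 mm wide; open, the fingers measure 114 mm over their backs; the gripper's body (76 mm by 85 mm) begins 54 mm behind the grasp point. The pads swing forward as they close: fully open they stand 13 mm farther back than shut.
Start: joints at [-1.225, 0.599, -0.003, 1.599, 0.002, 0.943, -0.08], TCP at [0.297, 0.661, 0.231] pointing down, gripper open.
Joint ranges: [-2.57, 2.57], [-0.35, 1.97], [-1.29, 1.29], [0.11, 2.56], [-1.05, 4.19], [0.11, 1.86], [-2.63, 2.63]. Speed limits (rad/s): [2.22, 2.22, 3.01, 3.01, 3.14, 3.14, 3.14].

## Interface

Orientations are given as a rotation vector (axis times angle).
In Python, from plant import arm gives the robot as it stands. Calls block until the motion is done:
- arm.move_ptp(position, orientation): joint-space move of the TCP to a pose.
- arm.move_l(position, frame=None, feed=0.15, contact_N=None): straight line of the TCP; frame=None keeps the orientation; feed is the mean speed in m/s. With contact_N (N) it stops when the force on the tool has changed by that much, and returns True; else False.
- arm.movej(angles): joint-space move.
- arm.grip(opening, f_grip=None): finger opening in m; f_grip is the grip in N (None keeps the last); returns when the fingers have stopped.
- arm.dwell(seconds).
- arm.ik(position, orientation): joint angles nearest the present ones, or None.
- arm.observe(): the state.
- arm.snapshot(name): name is "scene" or "top"; returns (picture, depth): 400x640x3 uint8, red, green, blue; 400x640 float32, m along the optical axis (not along the pixel's ray), 0 where there is no reading.
- arm.camera_model(name): a dict with "vfov" (degrees; the focal length in pixels is half the picture's height over the tangent of half this angle, whatever the lens; pixels are square), "cx", "cy" (the principal point, pixels), "dist_coeffs" ([k1, k2, p1, p2, k3] as OpenCV has them; the pictures are not rectified), "world_to_cam" (4x4, takes a point from world to camera coordinates). Camera axes: x right, y up, looking along -z (the intrinsics and any distortion apply to the point x, -y, -z); pixel columns grow to the right and rows downward; lengths in m; the calibration is good to about 2 mm. A picture is of the moment at which its call begins. camera_model takes no time and is no camera call.
A pose or a line that the arm cannot do raises arm.IKError and nothing moves.
- arm.job_done(): hands the job in, once; it reports no verdict.
The state is a dict: "time_s": time; "joints": joint angles; "qvel": joint speeds; "effort": joint torques, N m; "ee_pos": TCP position; "tool_rot": TCP orientation; "contact_force": force on the tool from outside, world axes, zero at the start; "wrist_torque": the same for the moment, N m; "gripper_width": finger opening in m.
Only numpy, scipy, OpenCV 4.12 (cv2) and the standard library are available. Lean on these libraries where they do the work, as an engineer would, in place of code of your own. Each camera call takes 0.05 s, during which the arm holds its last target.

## Task

The metal rinse cups are put away nested in one another, half under the glass shelf. Take just the top one: pull it straight up, free of the cup below, bring it out from under the glass without knocking the glass shelf, and stand it upright, not dropped, on the round stone coaster with its foot fully on the stone. Leave the other two cups standing nested where they are, leave the toiletries around them undisturbed, and let go of the cup.

Things in the scene. Friction and masses are not known exactly. Their poses are not given: they have to be found in the camera images.
- top_cup: uppermost of three identical tapered, open, plain metal cups nested in one another: 70 mm tall, 64 mm across the rim, 54 mm across the foot, wall 1.8 mm, about 0.2 kg. Origin: centre of the foot's underside; z up the cup's axis. Nested, 32 mm of it stand above the rim of the cup below; a silicone band round its foot grips that cup: pulling it free takes about 1.5 to 2.5 N more than its weight
- mid_cup: the same kind of cup, second in the stack, origin and axes as for top_cup; stays in the stack
- low_cup: the same kind of cup, lowest in the stack, standing on the ceramic shelf; stays there. The whole stack is about 134 mm tall and stands free.
- coaster: round, flat, grey stone coaster, 100 mm across and 8 mm thick, fixed on the ceramic shelf near its front, left or right of the middle. Origin: centre of its underside; its top is 8 mm above; z up
- cabinet: white ceramic shelf, a slab 340 mm deep (x), 660 mm wide (y) and 20 mm thick, on which everything stands. Origin: centre of its underside, on the work surface; +x points from its front edge (towards the robot) to its back, z up. It may be turned by up to 0.16 rad; the whole unit, glass shelf included, turns with it.
- upper_shelf: fixed glass shelf with steel edge rails above the rear part of the ceramic shelf; same origin and axes as cabinet. Underside 360 mm above that origin, top 374 mm; it covers x from -10 to +120 mm, y from -325 to +325 mm in that frame. Steel posts, 16 mm thick, at x = 22 and 105 mm, y = +-313 mm. A jar and a small bottle stand on its ends
- upper_edge (a point): middle of the lower front edge of the glass shelf, 360 mm above the work surface. The stack's axis lies 10 to 30 mm behind this edge, so an upright gripper over the stack meets the glass; from the front, with the fingers leaning some 25 to 45 degrees from vertical, there is room to grasp and lift
- pill_case: clear plastic seven-day pill case with push-button lids, 164 mm long (its y), 40 mm wide, 26 mm tall, lying near the shelf's front on the other side from the coaster; origin under its centre. Bystander.
- therm_stand: silver metal thermometer stand, 64 mm round foot, with a white digital thermometer upright in it, 118 mm tall in all; at one end of the shelf, under the glass; origin under the foot's centre. Bystander.
- swab_jar: clear round jar of cotton swabs with a steel lid, 70 mm across, 109 mm tall, at the other end of the shelf; origin under its centre. Bystander.
- face_brush: grey hard-silicone face brush lying along the middle of the shelf's front edge, 125 mm long (its y), head 48 mm across, 23 mm tall; origin at the underside near its middle. Bystander.
- comb: black plastic comb lying flat behind the stack, 175 mm long (its y), 34 mm wide, 5 mm thick; origin under its centre. Bystander.
- deodorant: white and grey round deodorant, 50 mm across, 108 mm tall, at the back of the shelf; origin under its centre. Bystander.
- top_cup_rim (a point): centre of the mouth of top_cup, 70 mm up its axis from its origin, same axes

How it is judged:
On the way:
1. the top cup is pulled straight up until its foot is clear above the rim of the second cup, the other two still standing nested in their place (z of top_cup in the frame of mid_cup above 0.072 m and horizontal distance between top_cup and mid_cup below 0.04 m and angle between top_cup's own z axis and vertical below 0.35 rad and distance of each of mid_cup, low_cup from where it was at the start of the episode below 0.02 m and angle between each of mid_cup, low_cup's own z axis and vertical below 0.12 rad), for 0.05 s.
At the end, for the whole second after the job is handed in: The top cup stands upright (within 0.1 rad) and at rest on the coaster, its foot wholly on the stone (axis within 23 mm of the coaster's centre), released; the other two cups stand nested and upright within 20 mm of where they were; every other toiletry is within 30 mm of where it was (horizontal distance between top_cup and coaster below 0.023 m and z of top_cup in the frame of coaster between 0.005 and 0.012 m and angle between top_cup's own z axis and vertical below 0.1 rad and linear speed of top_cup below 0.02 m/s and angular speed of top_cup below 0.2 rad/s and distance of each of mid_cup, low_cup from where it was at the start of the episode below 0.02 m and angle between each of mid_cup, low_cup's own z axis and vertical below 0.12 rad and horizontal distance between mid_cup and low_cup below 0.006 m and z of mid_cup in the frame of low_cup below 0.035 m and distance of each of pill_case, therm_stand, swab_jar, face_brush, comb, deodorant from where it was at the start of the episode below 0.03 m); the robot touches nothing.
It fails at once if another cup is pulled along or knocked over (moved over 30 mm or leaning over 0.35 rad) (distance of any of mid_cup, low_cup from where it was at the start of the episode above 0.03 m or angle between any of mid_cup, low_cup's own z axis and vertical above 0.35 rad).
It fails at once if the cup is dropped (falls free from over about 1 cm) (contact force between the fingers and top_cup below 0.05 N and linear speed of top_cup above 0.45 m/s).
It fails at once if the glass shelf is knocked (over 20 N) (contact force between any of the arm, the fingers, top_cup and upper_shelf above 20 N).
It fails at once if one of the toiletries is pushed over 30 mm from its place (distance of any of pill_case, therm_stand, swab_jar, face_brush, comb, deodorant from where it was at the start of the episode above 0.03 m).
It also fails if it takes over 48 s, if anything falls off the work surface, if the arm or the gripper's body presses on something with over 40 N, if the wrist force passes 120 N, or if a joint passes its speed limit or range.

## Working session

There is one attempt and no reset: what is moved stays moved. The work goes in short steps, each a Python script; the robot and the scene stay as the last script left them, time stands still between calls to the robot, and variables do not carry over. Pictures are saved under pics/ and viewed, and the job is handed in when it is done.

```bash
mkdir -p pics; ls; python3 - <<'E'
from plant import arm
import cv2, numpy as np
for n in ("scene","top"):
    p,d=arm.snapshot(n); cv2.imwrite(f"pics/{n}0.png",p[:,:,::-1]); np.savez(f"{n}0.npz",p=p,d=d)
    print(n,arm.camera_model(n)); print((d>0).mean(),d[d>0].min(),d.max())
print(arm.observe())
E
```

```text
pics
scene {'vfov': 43.47210378128912, 'cx': 314.6686247567184, 'cy': 208.1214865315363, 'dist_coeffs': array([0.02905877, 0.        , 0.        , 0.        , 0.        ]), 'world_to_cam': array([[-0.17631949,  0.98417119,  0.0178469 ,  0.1094073 ],
       [-0.75304535, -0.14654393,  0.64144179,  0.33070229],
       [ 0.63390388,  0.09965917,  0.76696409, -1.60851384],
       [ 0.        ,  0.        ,  0.        ,  1.        ]])}
0.9959765625 0.81172556 3.4483857
top {'vfov': 48.13252405871475, 'cx': 320.1281437719685, 'cy': 196.1484257159033, 'dist_coeffs': array([-0.11371384,  0.        ,  0.        ,  0.        ,  0.        ]), 'world_to_cam': array([[ 8.71785380e-03, -9.99960894e-01,  1.48623231e-03,
        -4.52264596e-03],
       [ 9.89241099e-01,  8.84143503e-03,  1.46026975e-01,
        -6.44144906e-01],
       [-1.46034405e-01,  1.97200268e-04,  9.89279492e-01,
        -1.17423461e+00],
       [ 0.00000000e+00,  0.00000000e+00,  0.00000000e+00,
         1.00000000e+00]])}
0.99590625 0.7946868 2.2035768
{'time_s': 0.1, 'joints': array([-1.22475307,  0.60004302, -0.00257432,  1.60004182,  0.00180115,
        0.94287961, -0.07979404]), 'qvel': array([-1.10761391e-03, -1.56255053e-03, -5.79342845e-05, -1.14114686e-03,
       -9.92364483e-04, -1.33217376e-03,  1.12905186e-03]), 'effort': array([ 4.97130284e-03, -7.77992249e+01,  1.57004602e+00, -2.58618164e+01,
        1.26514002e-02,  5.52434256e-03, -5.17211447e-05]), 'ee_pos': array([0.29726616, 0.66080474, 0.23050725]), 'tool_rot': array([ 2.63728345e+00,  1.70560604e+00, -1.70466474e-03]), 'contact_force': array([ 0.81637881, -1.21339886,  0.63563773]), 'wrist_torque': array([-0.00577826, -0.00798543,  0.03275637]), 'gripper_width': 0.08540513380595552}
```

View pics/scene0.png

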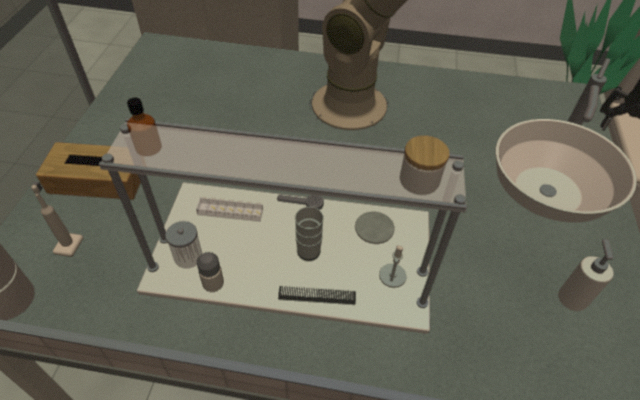

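View pics/top0.png

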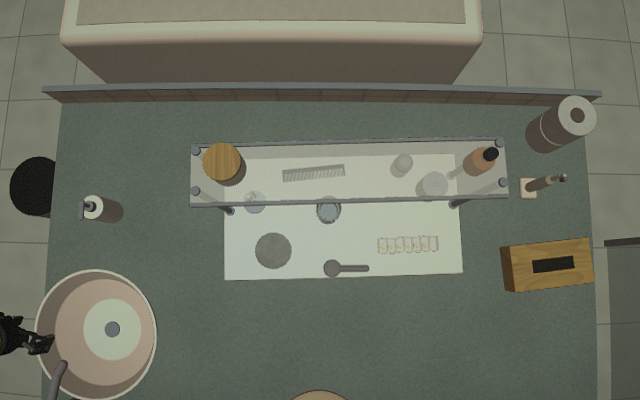

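The scene view, taken from behind, shows the stack at about (308,233) and the coaster at (375,227). In the top view the stack's mouth is at about (328,210), half under the front rail, and the coaster is at (273,250). The brush is at (345,268) and the pill case at (408,244). I'll zoom in and measure next.

```bash
cat > h.py <<'E'
import numpy as np, cv2
from plant import arm
def K(n):
    c=arm.camera_model(n); f=200/np.tan(np.radians(c["vfov"])/2)
    return np.array([[f,0,c["cx"]],[0,f,c["cy"]],[0,0,1]]),np.array(c["dist_coeffs"],float),np.array(c["world_to_cam"])
F=np.diag([1,-1,-1.])
def ray(n,uv):
    k,d,T=K(n); p=cv2.undistortPoints(np.array(uv,float).reshape(-1,1,2),k,d).reshape(-1,2)
    v=np.c_[p,np.ones(len(p))]@F   # camera axes
    R=T[:3,:3]; return -R.T@T[:3,3], v@R
def onplane(n,uv,z):
    o,v=ray(n,uv); return o+v*((z-o[2])/v[:,2])[:,None]
def withdepth(n,uv,dep):
    o,v=ray(n,uv); return o+v*np.array(dep)[:,None]
def proj(n,P):
    k,d,T=K(n); P=np.array(P,float).reshape(-1,3)
    c=(P@T[:3,:3].T+T[:3,3])@F
    return cv2.projectPoints(c,np.zeros(3),np.zeros(3),k,d)[0].reshape(-1,2)
E
python3 - <<'E'
import numpy as np,cv2
from h import *
s=np.load("scene0.npz");t=np.load("top0.npz")
a=t["p"][180:290,215:475,::-1]; cv2.imwrite("pics/tz.png",cv2.resize(a,None,fx=3,fy=3,interpolation=cv2.INTER_CUBIC))
a=s["p"][180:310,250:430,::-1]; cv2.imwrite("pics/sz.png",cv2.resize(a,None,fx=4,fy=4,interpolation=cv2.INTER_CUBIC))
for n,A,pts in (("top",t,[(224,280),(462,272),(224,205),(273,250),(328,210),(328,216),(345,268),(330,203),(408,244),(327,160),(300,172)]),("scene",s,[(375,227),(308,210),(309,235),(317,295),(300,145)])):
    d=[A["d"][v,u] for u,v in pts]
    print(n);print(np.round(np.c_[pts,withdepth(n,pts,d)],3))
E
```

```text
top
[[ 2.24e+02  2.80e+02  4.13e-01  2.67e-01 -2.00e-03]
 [ 4.62e+02  2.72e+02  4.39e-01 -3.99e-01 -0.00e+00]
 [ 2.24e+02  2.05e+02  5.77e-01  1.93e-01  3.73e-01]
 [ 2.73e+02  2.50e+02  4.97e-01  1.29e-01  2.50e-02]
 [ 3.28e+02  2.10e+02  6.02e-01 -2.00e-02  8.70e-02]
 [ 3.28e+02  2.16e+02  5.86e-01 -2.00e-02  8.70e-02]
 [ 3.45e+02  2.68e+02  4.50e-01 -6.80e-02  3.70e-02]
 [ 3.30e+02  2.03e+02  5.83e-01 -1.90e-02  3.70e-01]
 [ 4.08e+02  2.44e+02  5.16e-01 -2.37e-01  4.90e-02]
 [ 3.27e+02  1.60e+02  6.71e-01 -1.20e-02  3.69e-01]
 [ 3.00e+02  1.72e+02  6.46e-01  4.20e-02  3.66e-01]]
scene
[[ 3.75e+02  2.27e+02  5.03e-01  1.31e-01  3.10e-02]
 [ 3.08e+02  2.10e+02  5.73e-01 -2.70e-02  1.44e-01]
 [ 3.09e+02  2.35e+02  6.30e-01 -1.30e-02  1.29e-01]
 [ 3.17e+02  2.95e+02  7.16e-01  2.20e-02  2.40e-02]
 [ 3.00e+02  1.45e+02  6.02e-01 -3.80e-02  3.68e-01]]
```

View pics/tz.png

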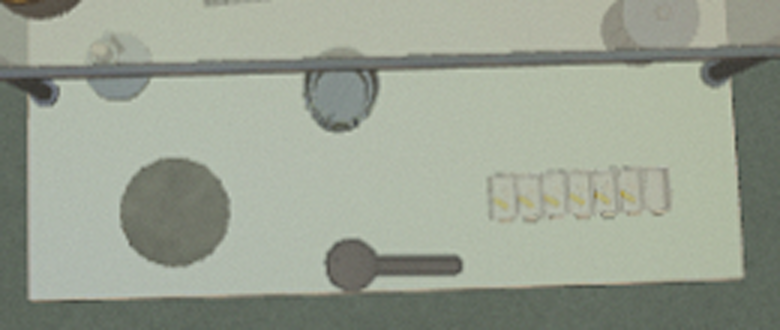

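View pics/sz.png

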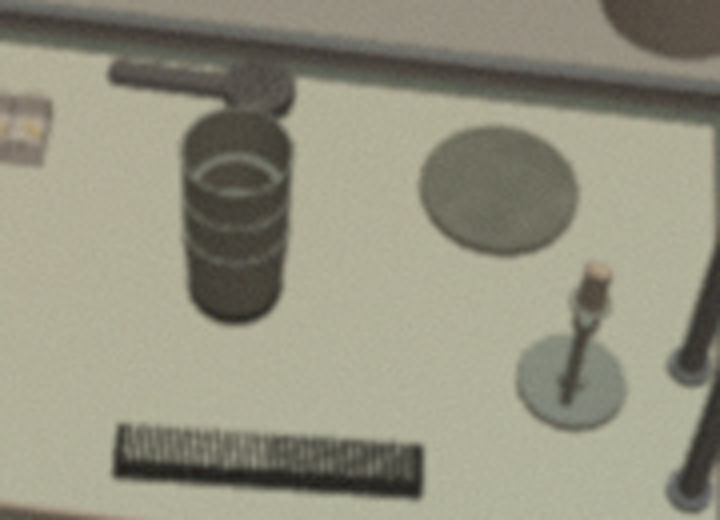

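```bash
python3 - <<'E'
from h import *
from scipy.optimize import least_squares
S=np.load("scene0.npz")["p"];T=np.load("top0.npz")["p"]
gs=cv2.cvtColor(S,cv2.COLOR_RGB2GRAY).astype(int);gt=cv2.cvtColor(T,cv2.COLOR_RGB2GRAY).astype(int)
print("shelf/coaster grey",gs[205,345],gs[227,375],gt[230,300],gt[250,273],"cup",gs[235,309])
def cont(g,thr,box):
    u0,v0,u1,v1=box; sub=cv2.resize(g[v0:v1,u0:u1].astype(np.uint8),None,fx=4,fy=4,interpolation=cv2.INTER_CUBIC)
    m=(sub<thr).astype(np.uint8); cs,_=cv2.findContours(m,cv2.RETR_EXTERNAL,cv2.CHAIN_APPROX_NONE)
    c=max(cs,key=cv2.contourArea)[:,0,:].astype(float)
    return (c+0.5)/4-0.5+[u0,v0]
def circ(P,r=None):
    f=(lambda q:np.hypot(P[:,0]-q[0],P[:,1]-q[1])-(q[2] if r is None else r))
    q=least_squares(f,[*P[:,:2].mean(0),.03],loss="soft_l1",f_scale=.001); return q.x,np.sqrt(np.mean(f(q.x)**2))
ts=(gs[205,345]+gs[227,375])/2;tt=(gt[230,300]+gt[250,273])/2
print("coaster top",circ(onplane("top",cont(gt,tt,(250,228,300,272)),.028)))
print("coaster scene",circ(onplane("scene",cont(gs,ts,(350,205,400,248)),.028)))
c=cont(gs,ts,(292,204,328,268)); c=c[(c[:,1]>208)]
print("cup cont",c.min(0),c.max(0))
up=c[(c[:,1]<217)&(c[:,1]>210)]
P=onplane("scene",up,.154)
print("rim scene",circ(P,.032),circ(P))
lo=c[c[:,1]>254.5]; print("foot scene",circ(onplane("scene",lo,.02),.027))
# cup in top
c=cont(gt,tt+20,(305,205,352,232)); c=c[c[:,1]>208]
print("top cont",c.min(0),c.max(0)); print("rimfit top",circ(onplane("top",c,.154)[c[:,1]<218],.032))
# slab front edge, left/right edge
m=((gt>tt+5)).astype(np.uint8)
def edge_v(u): # lowest bright row
    col=gt[225:300,u]; k=np.where(col>110 if False else col>tt)[0].max(); return 225+k+ (col[k]-tt)/(col[k]-col[k+1])
us=np.r_[235:310:5,385:455:5]; E=onplane("top",[(u,edge_v(u)) for u in us],.02)
p=np.polyfit(E[:,1],E[:,0],1); print("front edge x=",p, np.abs(np.polyval(p,E[:,1])-E[:,0]).max())
vs=range(225,270,5); 
L=[];R=[]
for v in vs:
    row=gt[v]; k=np.where(row[205:245]>tt)[0].min()+205; L.append((k,v)); k=np.where(row[440:485]>tt)[0].max()+440; R.append((k,v))
L=onplane("top",L,.02);R=onplane("top",R,.02)
print("L",L[[0,-1]],"R",R[[0,-1]])
E
```

```text
shelf/coaster grey 172 107 182 114 cup 71
coaster top (array([0.4964828 , 0.12915842, 0.04954481]), np.float64(0.0005369190053279923))
coaster scene (array([0.50060032, 0.12954104, 0.05085785]), np.float64(0.0009217711438789774))
cup cont [294.625 208.125] [323.125 261.125]
rim scene (array([ 0.6021657 , -0.01923657,  0.03      ]), np.float64(0.0003356560139029586)) (array([ 0.60106696, -0.01945057,  0.03150041]), np.float64(0.00024608418977874137))
foot scene (array([ 0.60075468, -0.01958003,  0.03      ]), np.float64(0.00037793394526518725))
top cont [315.125 208.125] [341.375 224.125]
rimfit top (array([ 0.59571926, -0.01853885,  0.03      ]), np.float64(0.0006386048713889372))
front edge x= [-0.03740006  0.4245547 ] 0.0007802376500979924
L [[0.56478362 0.26749355 0.02      ]
 [0.45460878 0.26088702 0.02      ]] R [[ 0.57009808 -0.38792348  0.02      ]
 [ 0.45906389 -0.39037773  0.02      ]]
```

```bash
cat >> h.py <<'E'
from scipy.spatial.transform import Rotation as Ro
CUP=np.array([.599,-.019]); COA=np.array([.4985,.1293])
def tool(tilt,yaw,flip=False):
    z=np.array([np.sin(tilt)*np.cos(yaw),np.sin(tilt)*np.sin(yaw),-np.cos(tilt)])
    x=np.array([-np.sin(yaw),np.cos(yaw),0]); x=-x if flip else x
    return Ro.from_matrix(np.c_[x,np.cross(z,x),z]).as_rotvec(), z
def tcp(g,z): return np.array(g)+arm.tcp_to_grasp*z
E
python3 - <<'E'
from h import *
np.set_printoptions(precision=2,suppress=True)
print(arm.tcp_to_grasp)
for tl in (30,35,40):
  for fl in (0,1):
    for yaw in (0.037,.15,.25):
      rv,z=tool(np.radians(tl),yaw,fl)
      G=np.r_[CUP,.143]; C=np.r_[COA,.09]
      print(tl,fl,yaw,*[None if q is None else np.array(q) for q in (arm.ik(tcp(g,z),rv) for g in (G,G-.17*z,G+[0,0,.055],np.r_[.45,-.02,.25],C+[0,0,.1],C))],sep=" | ")
E
```

```text
0.0187
30 | 0 | 0.037 | [ 0.65  0.78 -1.09  2.31  1.89  0.74 -0.23] | [ 0.24  0.18 -0.38  2.36  0.86  0.14  0.67] | [ 0.57  0.57 -0.91  2.27  1.74  0.49 -0.14] | [ 0.64  0.26 -0.89  2.51  1.81  0.28 -0.32] | [ 0.27  0.58 -1.09  2.44  1.73  0.8  -0.58] | [ 0.2   0.89 -1.1   2.51  1.97  1.09 -0.8 ]
30 | 0 | 0.15 | [ 0.69  0.78 -1.09  2.3   1.9   0.66 -0.11] | [ 0.46  0.21 -0.55  2.34  0.51  0.12  1.18] | [ 0.61  0.57 -0.9   2.27  1.75  0.41 -0.02] | [ 0.68  0.26 -0.87  2.5   1.91  0.19 -0.27] | [ 0.32  0.58 -1.09  2.45  1.79  0.73 -0.5 ] | [ 0.24  0.89 -1.1   2.52  2.03  1.04 -0.71]
30 | 0 | 0.25 | [ 0.72  0.78 -1.09  2.29  1.9   0.59  0.02] | [ 0.25  0.19 -0.23  2.34 -0.73  0.15  2.56] | [ 0.51  0.51 -0.7   2.26  1.85  0.23 -0.01] | [ 0.72  0.26 -0.86  2.5   2.01  0.12 -0.23] | [ 0.36  0.58 -1.09  2.45  1.85  0.66 -0.42] | None
30 | 1 | 0.037 | [ 0.19  0.56 -0.36  2.33  2.45  0.33  2.26] | [-0.55  0.18  0.56  2.4  -1.01  0.12 -0.57] | [ 0.07  0.43 -0.19  2.3   2.41  0.15  2.27] | [ 0.21  0.19 -0.36  2.53  2.24  0.15  2.4 ] | [-0.36  0.39 -0.19  2.48  2.13  0.36  2.15] | [-0.01  0.73 -
[... 2145 characters left out ...]
 | None
40 | 0 | 0.25 | [ 0.74  0.84 -1.09  2.4   2.34  0.71 -0.35] | [ 0.97  0.36 -1.06  2.48  2.61  0.24 -0.71] | [ 0.76  0.69 -1.09  2.36  2.25  0.55 -0.32] | None | None | None
40 | 1 | 0.037 | [ 0.43  0.68 -0.73  2.43  2.48  0.72  2.29] | [ 0.65  0.28 -0.9   2.53  2.33  0.4   2.34] | [ 0.45  0.54 -0.73  2.4   2.39  0.56  2.35] | None | None | None
40 | 1 | 0.15 | [ 0.48  0.68 -0.73  2.42  2.6   0.64  2.33] | [ 0.88  0.34 -1.07  2.51  2.4   0.34  2.47] | [ 0.5   0.55 -0.73  2.39  2.53  0.48  2.36] | None | None | None
40 | 1 | 0.25 | [ 0.64  0.75 -0.91  2.4   2.52  0.62  2.58] | [ 0.97  0.36 -1.06  2.48  2.61  0.24  2.43] | [ 0.55  0.55 -0.73  2.37  2.68  0.4   2.35] | None | None | None
```

```bash
python3 - <<'E'
from h import *
np.set_printoptions(precision=2,suppress=True)
for tl in (35,38,42):
  for fl in (0,1):
    for yaw in (-.3,-.5,-.7):
      rv,z=tool(np.radians(tl),yaw,fl)
      G=np.r_[CUP,.143]; C=np.r_[COA,.09]
      print(tl,fl,yaw,*[None if q is None else np.array(q) for q in (arm.ik(tcp(g,z),rv) for g in (G,G-.17*z,G+[0,0,.05],np.r_[.5,-.02,.2],C+[0,0,.1],C))],sep=" | ")
E
```

```text
35 | 0 | -0.3 | [ 0.51  0.81 -1.1   2.35  1.89  1.04 -0.66] | [-0.88  0.22  0.66  2.47  1.71  0.18 -0.66] | [-0.06  0.46 -0.19  2.35  2.07  0.43 -0.95] | [-0.17  0.38 -0.13  2.55  2.26  0.48 -1.22] | [-0.85  0.44  0.27  2.49  1.99  0.4  -1.3 ] | [ 0.04  0.94 -1.1   2.5   1.81  1.35 -1.15]
35 | 0 | -0.5 | [ 0.44  0.82 -1.1   2.31  1.77  1.16 -0.79] | [-0.96  0.26  0.64  2.4   1.23  0.32 -0.44] | [-0.34  0.47  0.09  2.32  1.86  0.39 -0.99] | [-0.49  0.4   0.2   2.53  2.09  0.42 -1.3 ] | [ 0.05  0.66 -1.1   2.37  1.48  1.19 -1.03] | [ 0.01  0.94 -1.1   2.43  1.67  1.39 -1.26]
35 | 0 | -0.7 | [-0.38  0.59  0.09  2.3   1.76  0.47 -1.15] | [-0.98  0.32  0.6   2.32  0.95  0.46 -0.4 ] | [-0.19  0.49 -0.19  2.26  1.51  0.6  -0.85] | [-0.67  0.43  0.37  2.48  1.75  0.38 -1.18] | [-1.22  0.59  0.75  2.38  0.99  0.23 -0.68] | [-1.03  0.76  0.48  2.42  1.9   0.29 -1.72]
35 | 1 | -0.3 | [ 0.05  0.58 -0.37  2.38  2.17  0.59  2.09] | [-0.91  0.22  0.71  2.47  1.73  0.17  2.46] | [-0.2   0.46 -0.01  2.36  2.21  0.36  2.04] | [ 0.01  0.39 -0.37  2.54  2.12  0.55  2.05] | [-0.78  0.44  0.17  2.49  1.93
[... 3107 characters left out ...]
  2.12] | [-0.29  0.23 -0.19  2.56  1.95  0.56  2.1 ] | [ 0.02  0.51 -0.37  2.42  2.21  0.68  2.03] | None | [-0.59  0.48 -0.19  2.53  1.92  0.75  1.81] | None
42 | 1 | -0.5 | [-0.14  0.62 -0.25  2.41  2.1   0.78  1.85] | [-0.25  0.29 -0.39  2.46  1.56  0.75  2.2 ] | [-0.1   0.51 -0.3   2.37  1.94  0.72  2.04] | None | [-0.47  0.51 -0.41  2.45  1.6   0.9   1.9 ] | [-0.58  0.75 -0.28  2.5   1.88  0.94  1.53]
42 | 1 | -0.7 | [-0.2   0.63 -0.26  2.34  1.82  0.81  1.9 ] | [-0.29  0.35 -0.43  2.35  1.33  0.9   2.21] | [-0.16  0.53 -0.3   2.31  1.67  0.79  2.08] | [-0.24  0.46 -0.33  2.51  1.7   0.83  1.88] | [-0.49  0.54 -0.42  2.36  1.39  0.97  1.92] | [-0.59  0.75 -0.29  2.41  1.63  0.93  1.59]
```

```bash
cat >> h.py <<'E'
RV,Z=tool(np.radians(38),-.5,True)
E
python3 - <<'E'
from h import *
np.set_printoptions(precision=3,suppress=True)
G=np.r_[CUP,.143]
arm.grip(.085,60)
arm.move_l([.2,.44,.40],feed=.25)
arm.move_ptp(tcp(G-.17*Z,Z),RV)
arm.move_l(tcp(G-.07*Z,Z),feed=.12)
o=arm.observe();print(o["time_s"],o["joints"],o["ee_pos"],tcp(G-.07*Z,Z),o["contact_force"])
for n in ("scene","top"):
    p,d=arm.snapshot(n); 
    b=(slice(150,290),slice(230,410)) if n=="scene" else (slice(160,300),slice(240,420))
    cv2.imwrite(f"pics/{n}1.png",cv2.resize(p[b][:,:,::-1],None,fx=4,fy=4,interpolation=cv2.INTER_CUBIC))
E
```

```text
4.7833 [-0.344  0.448 -0.036  2.415  1.899  0.538  2.015] [ 0.571 -0.004  0.184] [ 0.571 -0.004  0.183] [0.631 0.799 0.436]
```

View pics/scene1.png

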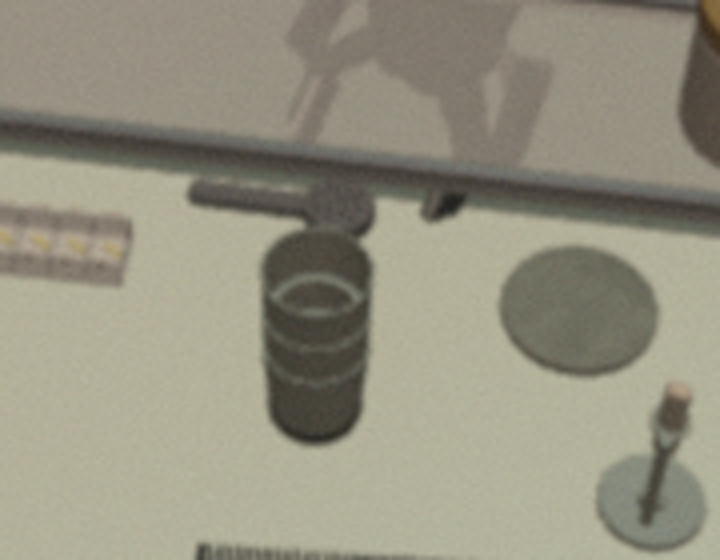

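View pics/top1.png

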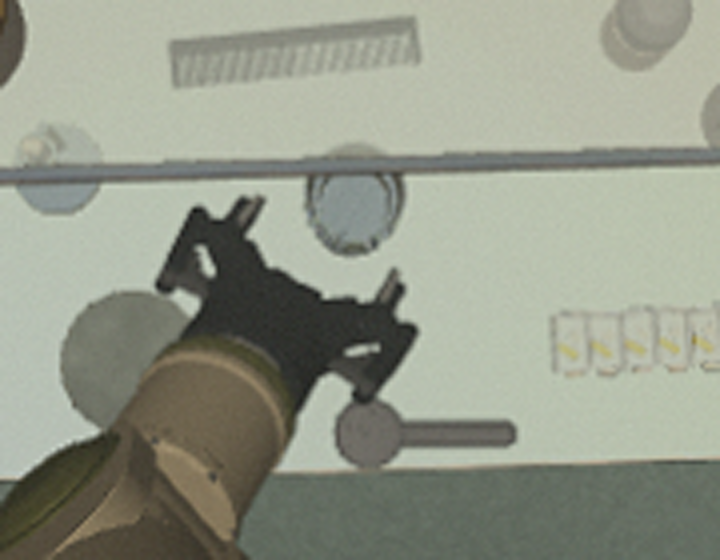

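```bash
python3 - <<'E'
from h import *
np.set_printoptions(precision=2,suppress=True)
o=arm.observe();R=Ro.from_rotvec(o["tool_rot"]).as_matrix();P=o["ee_pos"]
for back in (0,.013):
  q=P-back*R[:,2]
  for s in (1,-1): print(back,s,[(proj("top",q+s*R[:,0]*w)-[240,160])*4 for w in (.0425,.057)],(proj("scene",q+s*R[:,0]*.0425)-[230,150])*4)
th=np.linspace(0,2*np.pi,9)[:-1]
for x in (.596,.599):
  print(x,"rim top\n",((proj("top",np.c_[x+.032*np.cos(th),-.019+.032*np.sin(th),0*th+.154])-[240,160])*4).T)
  print("rim scene\n",((proj("scene",np.c_[x+.032*np.cos(th),-.019+.032*np.sin(th),0*th+.154])-[230,150])*4).T)
E
```

```text
0 1 [array([[389.49, 265.96]]), array([[410.69, 277.71]])] [[294.75 161.13]]
0 -1 [array([[265.84, 197.37]]), array([[244.88, 185.73]])] [[415.5  235.53]]
0.013 1 [array([[383.67, 276.38]]), array([[405.09, 288.26]])] [[303.91 140.61]]
0.013 -1 [array([[258.77, 207.03]]), array([[237.6 , 195.26]])] [[425.37 214.64]]
0.596 rim top
 [[352.97 316.44 300.97 315.78 352.33 389.06 404.32 389.31]
 [145.53 160.14 196.2  232.74 248.19 233.37 197.1  160.78]]
rim scene
 [[307.   350.83 374.54 364.73 328.09 285.61 261.25 269.7 ]
 [307.03 299.93 270.83 237.51 219.13 225.73 253.77 287.59]]
0.599 rim top
 [[353.   316.49 301.02 315.82 352.36 389.08 404.33 389.32]
 [140.76 155.36 191.39 227.9  243.35 228.53 192.29 156.  ]]
rim scene
 [[305.97 349.88 373.65 363.83 327.13 284.58 260.17 268.62]
 [311.31 304.19 274.98 241.55 223.11 229.73 257.87 291.8 ]]
```

The left fingertip shows at (425,215) in the scene crop, and the tips sit at (262,197) and (398,270) in the top crop. All are within about 1 mm of where the calibration predicts, so the aim is good and I'll move in.

```bash
python3 - <<'E'
from h import *
np.set_printoptions(precision=3,suppress=True)
G=np.r_[CUP,.143]
hit=arm.move_l(tcp(G,Z),feed=.06,contact_N=6)
o=arm.observe();print(hit,o["time_s"],o["joints"],o["ee_pos"],tcp(G,Z),o["contact_force"])
for n in ("scene","top"):
    p,d=arm.snapshot(n); 
    b=(slice(150,290),slice(230,410)) if n=="scene" else (slice(160,300),slice(240,420))
    cv2.imwrite(f"pics/{n}2.png",cv2.resize(p[b][:,:,::-1],None,fx=4,fy=4,interpolation=cv2.INTER_CUBIC))
E
```

```text
False 6.2 [-0.229  0.588 -0.092  2.378  2.104  0.596  1.864] [ 0.609 -0.024  0.129] [ 0.609 -0.025  0.128] [0.358 0.147 0.377]
```

View pics/scene2.png

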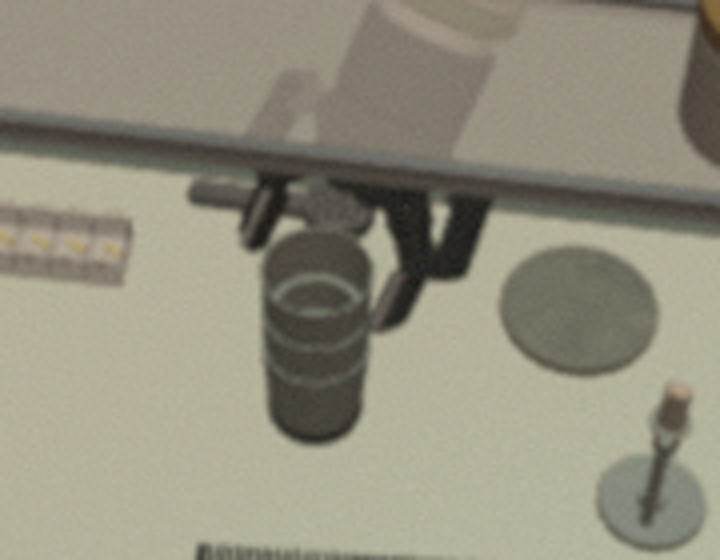

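View pics/top2.png

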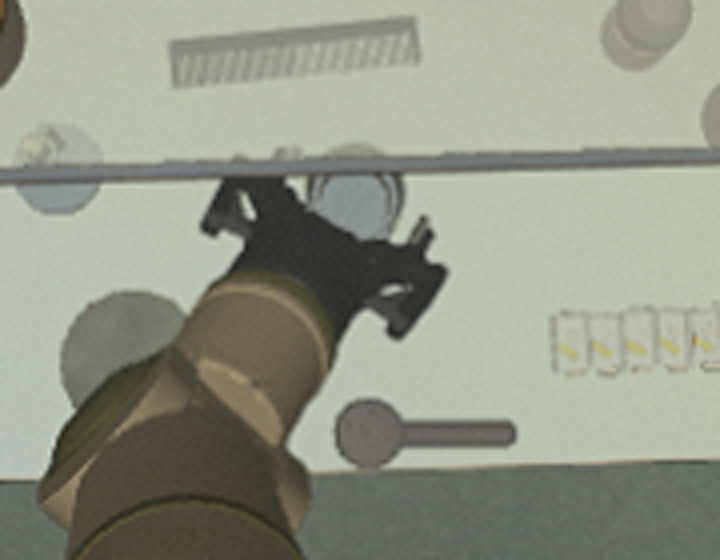

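Both fingers straddle the top cup: the tips are at (247,247) and (382,325), and the rim centre is at (317,262). Nothing is touching yet, so I'll close the gripper.

```bash
python3 - <<'E'
from h import *
np.set_printoptions(precision=3,suppress=True)
arm.grip(.055,45)
o=arm.observe();print(o["time_s"],o["gripper_width"],o["contact_force"],o["wrist_torque"])
for n in ("scene",):
    p,d=arm.snapshot(n); 
    b=(slice(150,290),slice(230,410))
    cv2.imwrite(f"pics/{n}3.png",cv2.resize(p[b][:,:,::-1],None,fx=4,fy=4,interpolation=cv2.INTER_CUBIC))
E
```

```text
6.65 0.06234002865376329 [-2.268  0.977  7.601] [ 0.     0.155 -0.001]
```

View pics/scene3.png

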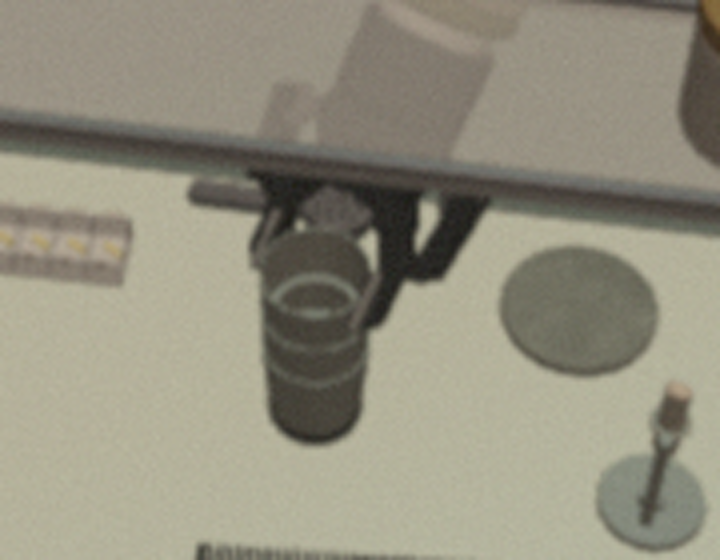

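The grip holds at 62.3 mm and the stack hasn't moved in the view. Now the slow vertical pull.

```bash
python3 - <<'E'
from h import *
np.set_printoptions(precision=3,suppress=True)
P=arm.observe()["ee_pos"]
for dz in (.006,.025,.050):
    arm.move_l(P+[0,0,dz],feed=.03 if dz<.01 else .05)
    o=arm.observe();print(o["time_s"],o["gripper_width"],o["ee_pos"],o["contact_force"])
    p,d=arm.snapshot("scene"); 
    b=(slice(150,290),slice(230,410))
    cv2.imwrite(f"pics/lift{int(dz*1000)}.png",cv2.resize(p[b][:,:,::-1],None,fx=4,fy=4,interpolation=cv2.INTER_CUBIC))
E
```

```text
7.0833 0.06241501033641185 [ 0.61  -0.024  0.135] [-1.509  0.496 -0.627]
7.6667 0.06250201810945215 [ 0.61  -0.024  0.155] [-0.414  0.031 -1.928]
8.3667 0.06250640675728851 [ 0.61  -0.024  0.179] [ 0.782 -0.98  -2.037]
```

View pics/lift50.png

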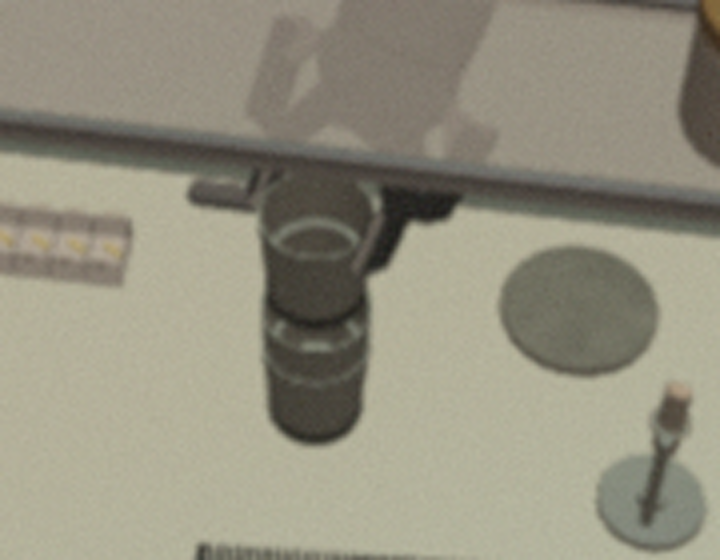

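The top cup hangs free: its foot is at about (315,322), clear of the mid cup's rim at (317,330). The force reads −2 N, which is just its weight, and the other two are still standing in place. Next I'll bring it out and over the coaster.

```bash
python3 - <<'E'
from h import *
np.set_printoptions(precision=3,suppress=True)
P=arm.observe()["ee_pos"]; P0=P.copy()
arm.move_l(P+[0,0,.006],feed=.05); P=P+[0,0,.006]
arm.move_l(P+[-.08,0,0],feed=.08); P=P+[-.08,0,0]
off=P0[:2]-CUP; print("off",off)
arm.move_l(np.r_[COA+off,P[2]],feed=.1)
arm.move_l(np.r_[COA+off,.105],feed=.06)
arm.dwell(.3)
o=arm.observe();print(o["time_s"],o["gripper_width"],o["ee_pos"],o["contact_force"],o["joints"])
for n in ("scene","top"):
    p,d=arm.snapshot(n); np.savez(f"{n}4.npz",p=p,d=d)
    b=(slice(150,290),slice(270,450)) if n=="scene" else (slice(160,300),slice(200,380))
    cv2.imwrite(f"pics/{n}4.png",cv2.resize(p[b][:,:,::-1],None,fx=4,fy=4,interpolation=cv2.INTER_CUBIC))
E
```

```text
off [ 0.01  -0.005]
13.2667 0.06235552143694495 [0.509 0.124 0.105] [ 0.627 -1.206 -2.096] [-0.613  0.634 -0.165  2.474  1.82   0.746  1.672]
```

View pics/scene4.png

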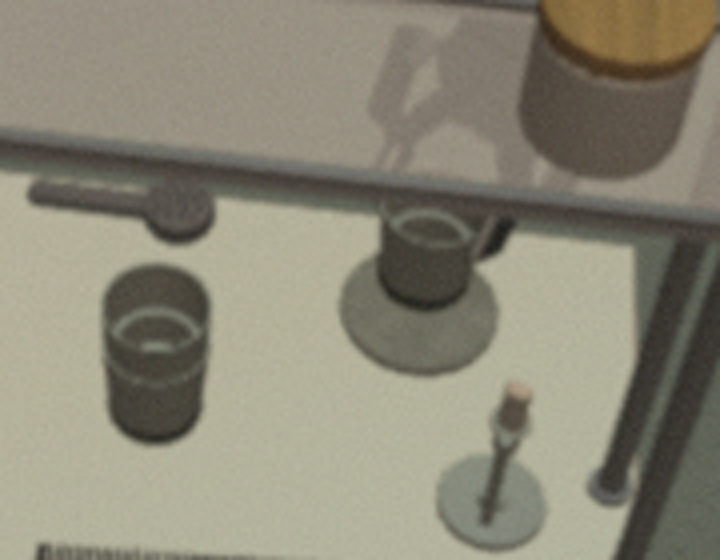

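View pics/top4.png

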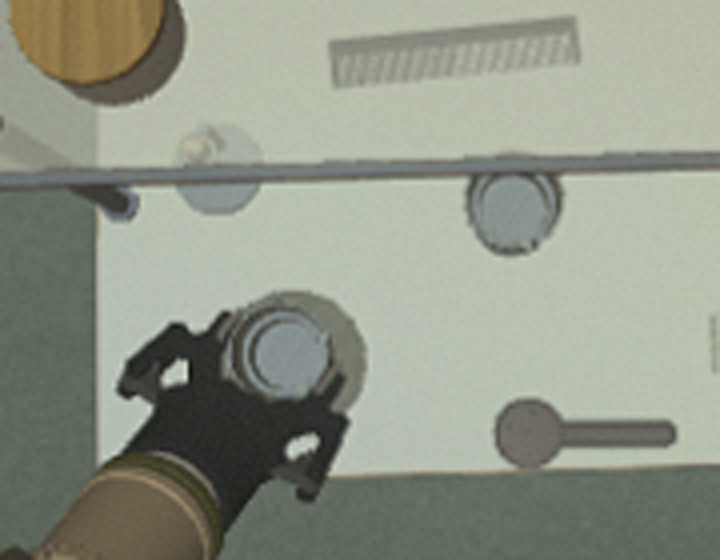

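```bash
python3 - <<'E'
from h import *
np.set_printoptions(precision=1,suppress=True)
th=np.linspace(0,2*np.pi,9)[:-1]
for r,z in ((.032,.130),(.027,.060),(.05,.028)):
  C=np.c_[COA[0]+r*np.cos(th),COA[1]+r*np.sin(th),0*th+z]
  print(r,"top\n",((proj("top",C)-[200,160])*4).T,"\nscene\n",((proj("scene",C)-[270,150])*4).T)
E
```

```text
0.032 top
 [[275.3 239.  223.2 237.2 273.  309.4 325.1 310.9]
 [302.5 317.  352.9 389.4 405.  390.3 354.2 317.8]] 
scene
 [[430.5 471.  490.2 477.4 440.8 401.5 381.6 393.2]
 [240.  233.5 206.8 176.1 159.1 165.2 191.  222.1]]
0.027 top
 [[286.8 258.  245.5 256.7 285.1 314.  326.5 315.2]
 [316.1 327.7 356.3 385.3 397.6 386.  357.2 328.3]] 
scene
 [[418.1 450.7 466.4 456.3 426.8 394.9 378.8 388.2]
 [307.5 302.2 280.  254.4 240.2 245.3 266.9 292.8]]
0.05 top
 [[292.5 240.6 218.  238.1 289.4 341.7 364.1 343.6]
 [285.  305.7 357.2 409.6 431.9 410.9 358.9 306.9]] 
scene
 [[408.6 468.5 496.7 477.9 424.7 367.3 337.7 354. ]
 [368.9 358.8 317.4 270.6 245.  254.2 293.4 341.2]]
```

The cup is upright above the stone. Its foot spans 378–473 in the scene crop against a predicted 379–466, with the bottom at 306 against 307, so it is centred to about 2 mm. I'll lower it until it touches.

```bash
python3 - <<'E'
from h import *
np.set_printoptions(precision=3,suppress=True)
P=arm.observe()["ee_pos"]
arm.move_l(np.r_[P[:2],.080],feed=.05)
o=arm.observe();print(o["ee_pos"],o["contact_force"])
hit=arm.move_l(np.r_[P[:2],.064],feed=.015,contact_N=3)
arm.dwell(.3)
o=arm.observe();print(hit,o["time_s"],o["gripper_width"],o["ee_pos"],o["contact_force"],o["wrist_torque"])
for n in ("scene","top"):
    p,d=arm.snapshot(n)
    b=(slice(150,290),slice(270,450)) if n=="scene" else (slice(160,300),slice(200,380))
    cv2.imwrite(f"pics/{n}5.png",cv2.resize(p[b][:,:,::-1],None,fx=4,fy=4,interpolation=cv2.INTER_CUBIC))
E
```

```text
[0.509 0.124 0.08 ] [-0.574 -0.337 -0.782]
True 14.9083 0.06274491312495029 [0.509 0.124 0.073] [-2.005  0.147  5.163] [ 0.157  0.296 -0.038]
```

View pics/scene5.png

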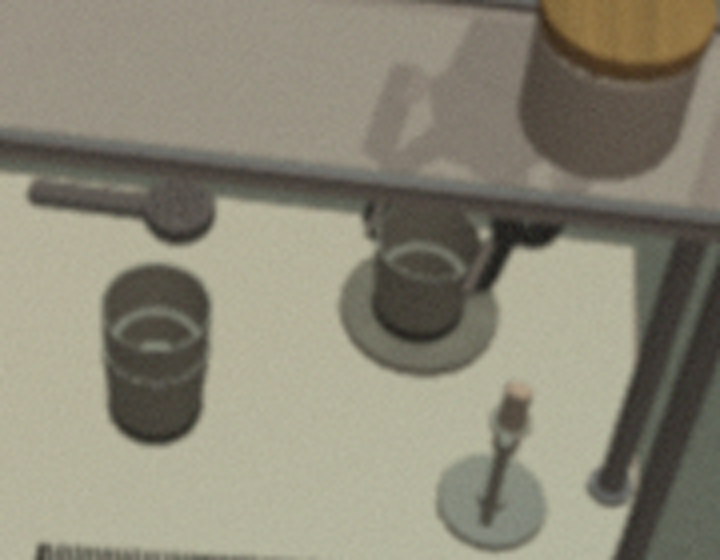

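The cup touched down at TCP z = 0.073, exactly as predicted. I'll release it and back out along the tool axis.

```bash
python3 - <<'E'
from h import *
np.set_printoptions(precision=3,suppress=True)
arm.grip(.066); arm.dwell(.2); arm.grip(.085); arm.dwell(.3)
o=arm.observe();print(o["gripper_width"],o["contact_force"])
P=o["ee_pos"]
hit=arm.move_l(P-.1*Z,feed=.08,contact_N=5); print(hit)
if not hit:
    P=P-.1*Z
    try: arm.move_l(P+[-.02,.12,.15],feed=.2)
    except arm.IKError as e: print("ik",e)
arm.dwell(.3)
o=arm.observe();print(o["time_s"],o["ee_pos"],o["contact_force"])
for n in ("scene","top"):
    p,d=arm.snapshot(n);np.savez(f"{n}6.npz",p=p,d=d)
    b=(slice(170,310),slice(270,450)) if n=="scene" else (slice(160,300),slice(200,380))
    cv2.imwrite(f"pics/{n}6.png",cv2.resize(p[b][:,:,::-1],None,fx=4,fy=4,interpolation=cv2.INTER_CUBIC))
    cv2.imwrite(f"pics/{n}6f.png",p[:,:,::-1])
E
```

```text
0.0855016897950368 [-0.181 -0.433 -0.035]
False
18.875 [0.435 0.273 0.301] [-0.802 -0.245  0.259]
```

View pics/scene6.png

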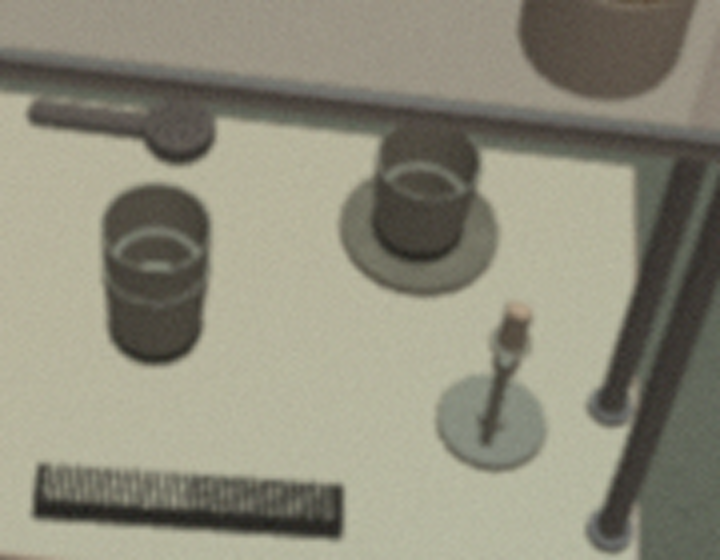

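View pics/top6f.png

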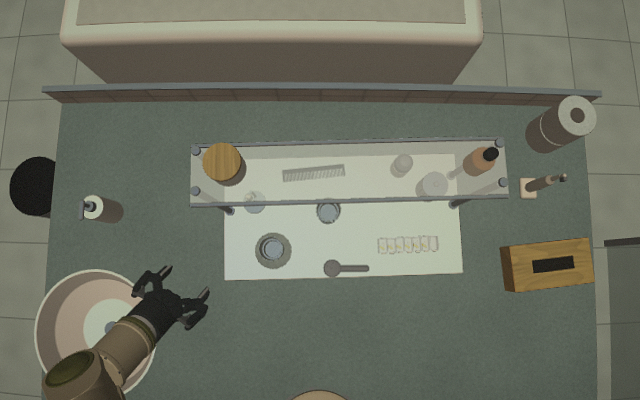

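```bash
python3 - <<'E'
from h import *
np.set_printoptions(precision=4,suppress=True)
th=np.linspace(0,2*np.pi,73)[:-1]
for r,z in ((.027,.028),(.032,.098)):
    q=(proj("scene",np.c_[COA[0]+r*np.cos(th),COA[1]+r*np.sin(th),0*th+z])-[270,170])*4
    print("predicted if centred",q.min(0),q.max(0))
a=np.load("scene0.npz")["p"].astype(int);b=np.load("scene6.npz")["p"].astype(int)
m=(cv2.GaussianBlur(np.abs(a-b).max(2).astype(np.uint8),(5,5),0)>25).astype(np.uint8)
n,_,s,_=cv2.connectedComponentsWithStats(m); print([tuple(x) for x in s[1:] if x[4]>15])
arm.job_done()
E
```

```text
predicted if centred [373.7331 191.7831] [460.0578 259.9024]
predicted if centred [376.168  113.5346] [483.0778 195.4268]
[(np.int32(343), np.int32(0), np.int32(38), np.int32(60), np.int32(768)), (np.int32(373), np.int32(0), np.int32(34), np.int32(28), np.int32(416)), (np.int32(494), np.int32(0), np.int32(70), np.int32(48), np.int32(1014)), (np.int32(322), np.int32(4), np.int32(19), np.int32(17), np.int32(147)), (np.int32(489), np.int32(32), np.int32(19), np.int32(9), np.int32(101)), (np.int32(378), np.int32(42), np.int32(10), np.int32(16), np.int32(89)), (np.int32(440), np.int32(45), np.int32(83), np.int32(93), np.int32(3371)), (np.int32(600), np.int32(79), np.int32(40), np.int32(52), np.int32(1037)), (np.int32(363), np.int32(203), np.int32(28), np.int32(33), np.int32(696)), (np.int32(294), np.int32(206), np.int32(30), np.int32(19), np.int32(370)), (np.int32(298), np.int32(228), np.int32(7), np.int32(6), np.int32(25))]
the job is handed in; nothing more can be done
```

The top cup is standing upright on the stone coaster and released, and I handed the job in at about 19 s of the 48 s allowed. No verdict was reported.

**What I did:** I gripped the cup from the front-left, with the fingers leaning 38° from vertical. I pulled it 56 mm straight up, brought it out forward, and lowered it until it touched the stone, where I stopped. Then I opened the fingers and backed away along their own direction.

**Last checks:**
- **Cup on the coaster:** in the rear view the foot and rim lie within about 2–3 mm of where a centred, upright cup would appear, against the 23 mm allowed.
- **Other two cups and toiletries:** comparing pictures from before and after, the only changes on the shelf were at the coaster and where the top cup had been. The other two cups still stand nested in place.
- **Forces:** during the lift I read about −2 N, which is just the cup's weight. After I backed away it was near zero, so nothing is touching the gripper. At no point where I read the force did I see a sign of contact with the glass.

**Disagreement:** the two cameras differed by about 4 mm in x for the coaster and 5 mm for the stack. I used values between them, and touchdown came at the predicted height.

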